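Take the top pot off the nested pile for the marker tray

ROBOT

A 6-joint arm with a two-finger parallel gripper is mounted at the origin on the work surface. World frame = base frame: x ahead of the robot, y to its left, z up, the work surface at z = 0. Lengths are in m, angles in rad, forces in N, time in s.
With the tool pointing down it reaches from about 0.375 to 0.9 m from the base axis. Payload 3.1 kg.
Tool frame: the origin (TCP) lies between the finger pads; the fingertips stand 19 mm ahead of it and the grasp point (between the pads) is the TCP; z points along the fingers, x is the direction in which the jaws open and shut, and the axes are right-handed (so a half turn about z gives the same grasp; the last joint's range is limited). The gripper opens to 87 mm and grips with 3 to 60 N. Pads are 19 mm wide; open, the fingers measure 117 mm over their backs; the gripper's body (75 mm by 190 mm) begins 51 mm behind the grasp point.
Start: joints at [-1.468, 0.527, 1.433, -0, 1.181, -0.178], TCP at [0.174, -0.6, 0.242] pointing down, gripper open.
Joint ranges: [-3.08, 3.08], [-0.75, 2.2], [0.22, 2.44], [-1.43, 4.57], [0, 2.65], [-2.85, 2.85]. Speed limits (rad/s): [2.79, 2.79, 3.14, 3.14, 3.14, 3.14].

INTERFACE

Orientations are given as a rotation vector (axis times angle).
In Python, from bench import get_state, snapshot, finish_job gives the robot as it stands. The module is installed in compiled form; this text tells all that it offers.
- The arm moves only by the tool apply_moves, never from a script. Its argument "rows" is a list of rows, each a list of 2 entries, a list of its own where there are three numbers: the shift along the tool's x, y, z in units of 0.6 m (1.0 is 0.6 m), then the turn, a rotation vector about the tool's x, y, z in units of 120 degrees (1.0 is 120 degrees). A call has exactly 8 rows; each row is the pose to reach, as a shift and turn from the pose measured when the call began, along the tool's axes at that moment; what a row does not reach only later rows make up. A row lasts 1/10 s, in which the tool goes at most 50 mm and 8.59 degrees, less where a joint would pass 70% of its speed; a pose out of reach is approached as far as the arm can. A call with a number of a shift or a turn outside -1 to 1 is refused whole. A call with a gripper value outside its range is refused whole. "hand" is the gripper's target within -1 to 1 (shut at 1, half-way at 0, fully open at -1), set as the call begins (left out, the last holds). The fingers move at their own pace and stop on an object; "grip_force" is the grip in N (left out, the last holds). Time passes only in rows, so rows that repeat a pose let the fingers close, or fill a call up. It gives the time, the measured TCP pose, the force and the opening at its end, in the units of the state.
- get_state(): the state, without advancing time (a new reading comes with each control period).
- snapshot(name): name is "scene" or "top" or "wrist"; returns a dict with "image" (384x512x3 uint8, red, green, blue), "mtx" (3x3 intrinsics, pixels), "k1" (the pictures are not rectified: a ray, as slopes to the right and down, at radius r is drawn at 1 + k1 r^2 times it, then the intrinsics apply), "T" (4x4, takes a point from camera to world coordinates). Camera axes: x right, y up, looking along -z (the intrinsics and any distortion apply to the point x, -y, -z); pixel columns grow to the right and rows downward; lengths in m; the calibration is good to about 2 mm. A picture is of the moment at which its call begins. There is no depth.
- finish_job(): hands the job in, once; it reports no verdict.
The state is a dict: "t": time; "joints": joint angles; "dq": joint speeds; "effort": joint torques, N m; "tcp_pos": TCP position; "eef_rot": TCP orientation; "force": force on the tool from outside, world axes, zero at the start; "moment": the same for the moment, N m; "finger_gap": finger opening in m.
Only numpy, scipy, OpenCV 4.12 (cv2) and the standard library are available. Lean on these libraries where they do the work, as an engineer would, in place of code of your own. Each camera call takes 0.05 s, during which the arm holds its last target. There are 200 camera calls.

TASK

In the X-ray reading room, take the top pot off the pile of three small steel pots and stand it upright on the bare rubber disc in the grey tray, next to the two pots already in use. Keep hold of it until it is standing on the disc, and leave the other two pots of the pile standing nested where they are.

Things in the scene. Friction and masses are not known exactly. Their poses are not given: they have to be found in the camera images.
- pot_top: Top pot of a nested pile of three like steel pots, 56 mm high, 0.06-0.13 kg. Upper part: straight cylinder 60 mm outside, 38 mm tall, 3 mm wall, open on top. Below it a foot 47 mm wide, 18 mm tall, loose (3 mm) in the pot beneath; the step rests on that pot's rim, so all 38 mm can be gripped. Origin: centre of the foot's underside, z up. Not the two larger pots (86 mm wide, two nested) nearby.
- pot_mid: Middle pot of the same pile, same shape and size. Origin: centre of its foot's underside, 38 mm above the counter; z up. Its rim, 56 mm above its origin, carries the top pot, whose mouth is 132 mm above the counter. The pile is loose and can tip. The pile of larger pots, 84 mm high, is 0.1 m or more away (centres), to the near or far side (along world x).
- place: Bare disc of three in a fixed grey tray: black rubber, 72 mm wide, fixed. Origin: centre of its upper face, 6 mm above the counter; z up, y along the row. The discs are 105 mm apart; the other two carry like pots in use (56 mm high; one has pens reaching 120 mm). The bare one may be the middle or either end. Tray 116 x 326 mm, rim 12 mm high; along the disc's x nothing else is near.
Mind the look-alikes: they are no part of the job. What is shaped like the pot_mid but blue or yellow is not meant.

How it is judged:
By the outcome, as a careful person would: the job done as asked, in the order asked, and still so for the second after the job is handed in, with the robot touching nothing.
It also fails if it takes over 35 s, if anything falls off the work surface, if the arm or the gripper's body presses on something with over 40 N, if the wrist force passes 120 N, or if a joint passes its speed limit or range.

## Working session

There is one attempt and no reset: what is moved stays moved. The work goes in short steps, Python scripts to look and compute and a tool call to move; the robot and the scene stay as the last step left them, time stands still between calls to the robot, and variables do not carry over. Pictures are saved under pics/ and viewed, about 8 in all and at most 12, crops included, and the job is handed in when it is done.

Besides the shell and the picture viewer there is one more tool, called as name([rows], argument=value, ...), one row to a line, values as JSON. apply_moves: Moves the arm, as the interface text tells. Shifts and turns lie within -1 to 1; 1 stands for 0.6 m of shift or 120 degrees of turn. Its arguments: {"type":"object","properties":{"rows":{"type":"array","items":{"type":"array"}},"hand":{"type":"number"},"grip_force":{"type":"number"}},"required":["rows"]}

```bash
mkdir -p pics
cat > h.py <<'E'
import numpy as np, cv2
from bench import get_state, snapshot, finish_job
from scipy.spatial.transform import Rotation as R
def save(s,f): cv2.imwrite(f,s["image"][:,:,::-1])
def ray(s,u,v):
    K=np.array(s["mtx"]);d=np.array([(u-K[0,2])/K[0,0],(v-K[1,2])/K[1,1]]);p=d.copy()
    for _ in range(30): p=d/(1+s["k1"]*(p@p))
    T=np.array(s["T"]);return T[:3,3],T[:3,:3]@np.array([p[0],-p[1],-1])
def at(s,u,v,z):
    o,r=ray(s,u,v);return o+r*(z-o[2])/r[2]
def proj(s,P):
    T=np.array(s["T"]);K=np.array(s["mtx"]);c=T[:3,:3].T@(np.array(P)-T[:3,3])
    p=np.array([c[0],-c[1]])/-c[2];p=p*(1+s["k1"]*(p@p));return K[0,0]*p[0]+K[0,2],K[1,1]*p[1]+K[1,2]
def move(p,yaw=None):
    "shift/turn in tool units to reach world p with the tool down, x axis at yaw"
    st=get_state();r=R.from_rotvec(st["eef_rot"]);sh=r.inv().apply(np.array(p)-st["tcp_pos"])/0.6
    out=[0,0,0]
    if yaw is not None:
        t=R.from_matrix(np.array([[np.cos(yaw),np.sin(yaw),0],[np.sin(yaw),-np.cos(yaw),0],[0,0,-1]]).astype(float))
        out=(r.inv()*t).as_rotvec()/np.radians(120)
    return np.round(sh,4),np.round(out,4)
E
python3 - <<'E'
from h import *
import pickle
S={}
for n in("scene","top"):
    s=snapshot(n);S[n]=s;save(s,f"pics/{n}0.png");print(n,np.round(s["T"],3).tolist(),s["mtx"],s["k1"])
pickle.dump(S,open("s0.pkl","wb"))
im=np.hstack([S["scene"]["image"],S["top"]["image"]])
st=get_state();print(st)
E
```

```text
scene [[0.136, -0.756, 0.64, 1.3], [0.991, 0.099, -0.093, -0.101], [0.007, 0.647, 0.763, 0.884], [0.0, 0.0, 0.0, 1.0]] [[493.36317631   0.         260.68816722]
 [  0.         493.36317631 192.39703237]
 [  0.           0.           1.        ]] -0.10751968533712705
top [[0.008, 0.986, -0.169, 0.443], [-1.0, 0.006, -0.009, 0.019], [-0.008, 0.169, 0.986, 1.067], [0.0, 0.0, 0.0, 1.0]] [[396.01057876   0.         259.06990016]
 [  0.         396.01057876 187.30082517]
 [  0.           0.           1.        ]] -0.07528835235115122
{'t': 0.1, 'joints': array([-1.46748330e+00,  5.28359207e-01,  1.43378501e+00, -2.93340413e-06,
        1.18143928e+00, -1.78456856e-01]), 'dq': array([ 0.00080855, -0.00221078, -0.00393296,  0.00198858, -0.0001938 ,
       -0.00162055]), 'effort': array([-2.56533958e-04, -4.40984988e+01, -1.77150124e+01,  6.34484715e-02,
        5.33373782e-02, -4.11994449e-05]), 'tcp_pos': array([ 0.17377154, -0.59969123,  0.24067463]), 'eef_rot': array([-2.51020018e+00,  1.88662066e+00,  2.12878678e-03]), 'force': array([-0.83845611, -0.38882952, -0.08690837]), 'moment': array([ 0.05670428, -0.01194176,  0.00560539]), 'finger_gap': 0.08719282252751072}
```

View pics/scene0.png

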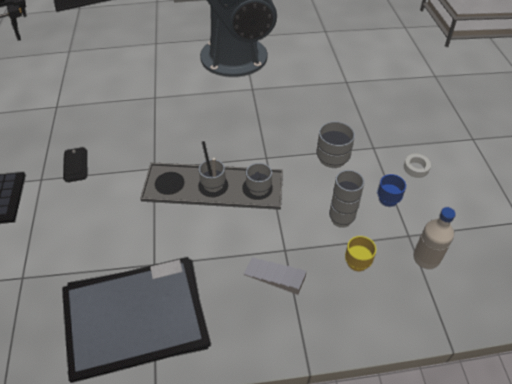

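View pics/top0.png

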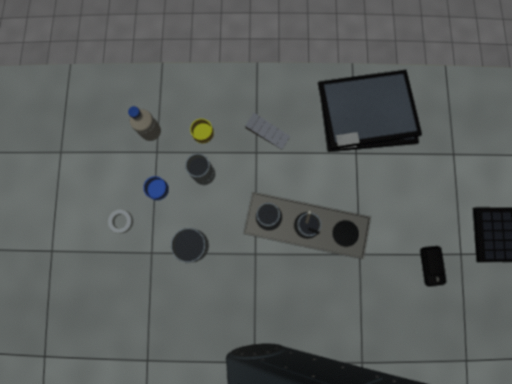

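The scene shows the pile of three small steel pots at about (347,198), mouth at (349,181). The two-pot larger pile is at (335,145). The blue pot at (392,190) and the yellow pot at (361,253) are single pots of the wrong colour. The tray's bare disc is an end one, at (169,183) in scene and (346,233) in top. The tall narrow grey pile fits the description, so I'll confirm it with an enlarged crop.

Run:
```python
from h import *
import pickle
S=pickle.load(open("s0.pkl","rb"));a,b=S["scene"],S["top"]
def crop(s,u,v,w,h,k=5): return cv2.resize(s["image"][v:v+h,u:u+w],None,fx=k,fy=k,interpolation=cv2.INTER_CUBIC)
A=crop(a,310,160,70,70);B=crop(b,170,140,70,60);B=np.vstack([B,np.zeros((50,350,3),np.uint8)])
C=np.hstack([crop(a,138,155,70,50),crop(b,310,208,70,50)])
cv2.imwrite("pics/crop1.png",np.vstack([np.hstack([A,B]),C])[:,:,::-1])
for n,s,u,v,z in[("mouth s",a,349,181,.132),("mouth t",b,198,162,.132),("base s",a,344,219,0),("disc s",a,169.5,183,.006),("disc t",b,345.5,233,.006),("potpens t",b,307,224,.062),("pot3 t",b,268,214,.062),("big t",b,189,244,.12)]: print(n,np.round(at(s,u,v,z),4))
```

```text
mouth s [0.6619 0.1746 0.132 ]
mouth t [0.6643 0.1764 0.132 ]
base s [0.6604 0.1829 0.    ]
disc s [ 0.5056 -0.2048  0.006 ]
disc t [ 0.5019 -0.2034  0.006 ]
potpens t [ 0.5211 -0.0942  0.062 ]
pot3 t [0.546  0.0049 0.062 ]
big t [0.4668 0.1934 0.12  ]
```

View pics/crop1.png

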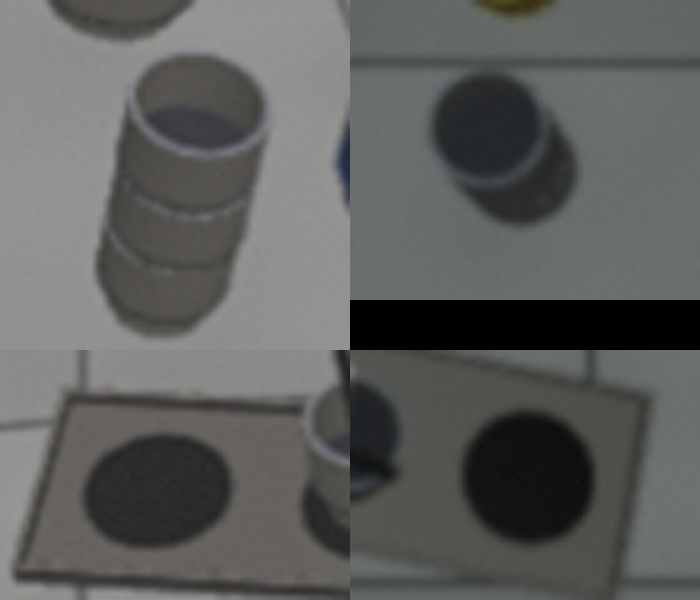

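The crop confirms three nested grey rims with the mouth at scene (349,181) and top (198,165), and a bare black disc. Next I compute the approach, with the jaws along the disc's x.

Run:
```python
from h import *
import pickle
S=pickle.load(open("s0.pkl","rb"));a,b=S["scene"],S["top"]
for n,s,u,v,z in[("mouth s",a,349.4,180.6,.132),("mouth t",b,197.6,165.2,.132),("disc s",a,169.3,182.9,.006),("disc t",b,345.3,233.1,.006),("pen s",a,206,143,.12),("pen t",b,316,230,.12),("pen t",b,306,215,.12),("bottle",a,448,214,.15)]: print(n,np.round(at(s,u,v,z),4))
print(move([.64,.175,.28],-0.2), move([.42,-.2,.28],-.7))
```

```text
mouth s [0.6609 0.1757 0.132 ]
mouth t [0.6563 0.1771 0.132 ]
disc s [ 0.5053 -0.2052  0.006 ]
disc t [ 0.5016 -0.2028  0.006 ]
pen s [ 0.5001 -0.1086  0.12  ]
pen t [ 0.5024 -0.109   0.12  ]
pen t [ 0.5382 -0.0855  0.12  ]
bottle [0.7844 0.3376 0.15  ]
(array([-1.0243, -1.1054, -0.0631]), array([-0.0007,  0.0008, -0.52  ])) (array([-0.5259, -0.5794, -0.0643]), array([-0.0004,  0.0009, -0.2812]))
```

apply_moves([
  [[-0.51,-0.55,-0.064],[0,0,-0.28]],
  [[-0.51,-0.55,-0.064],[0,0,-0.28]],
  [[-0.51,-0.55,-0.064],[0,0,-0.28]],
  [[-0.51,-0.55,-0.064],[0,0,-0.28]],
  [[-0.51,-0.55,-0.064],[0,0,-0.28]],
  [[-0.51,-0.55,-0.064],[0,0,-0.28]],
  [[-0.51,-0.55,-0.064],[0,0,-0.28]],
  [[-0.51,-0.55,-0.064],[0,0,-0.28]],
], hand=-1, grip_force=15)

```text
t: 0.9
tcp_pos: [0.3795, -0.2566, 0.2754]
eef_rot: [-2.948, 1.081, 0.002]
force: [0.5, -0.5, 0.2]
finger_gap: 0.0872
```

```bash
python3 -c "
from h import *
print(move([.62,.175,.28],-0.2))"
```

```text
(array([-0.1593, -0.808 , -0.0062]), array([-0.0009,  0.0006, -0.2402]))
```

apply_moves([
  [[-0.16,-0.808,-0.006],[0,0,-0.24]],
  [[-0.16,-0.808,-0.006],[0,0,-0.24]],
  [[-0.16,-0.808,-0.006],[0,0,-0.24]],
  [[-0.16,-0.808,-0.006],[0,0,-0.24]],
  [[-0.16,-0.808,-0.006],[0,0,-0.24]],
  [[-0.16,-0.808,-0.006],[0,0,-0.24]],
  [[-0.16,-0.808,-0.006],[0,0,-0.24]],
  [[-0.16,-0.808,-0.006],[0,0,-0.24]],
])

```text
t: 1.7
tcp_pos: [0.5734, 0.0933, 0.2787]
eef_rot: [-3.124, 0.314, 0.002]
force: [0.4, -0.4, 0.2]
finger_gap: 0.0867
```

Run:
```python
from h import *
print(move([.62,.175,.28],-0.2),get_state()["tcp_pos"])
s=snapshot("wrist");T=np.array(s["T"]);print(np.round(T,3).tolist())
p=[proj(s,P) for P in([.6586,.1764,.132],[.6586,.1764,.0])];print(p,s["mtx"])
```

```text
(array([ 0.0491, -0.149 , -0.002 ]), array([-0.0009,  0.0007, -0.    ])) [0.57338633 0.09325262 0.27867378]
[[0.98, 0.191, 0.052, 0.587], [-0.198, 0.949, 0.246, 0.16], [-0.003, -0.251, 0.968, 0.422], [0.0, 0.0, 0.0, 1.0]]
[(np.float64(325.48773762717656), np.float64(91.83592409296824)), (np.float64(303.82872257041186), np.float64(101.87184357116676))] [[277.48392707   0.         256.62987592]
 [  0.         277.48392707 195.34321144]
 [  0.           0.           1.        ]]
```

Run:
```python
from h import *
s=snapshot("wrist");im=s["image"].copy()
cv2.imwrite("pics/w1.png",im[:,:,::-1])
```

```text
(no output)
```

View pics/w1.png

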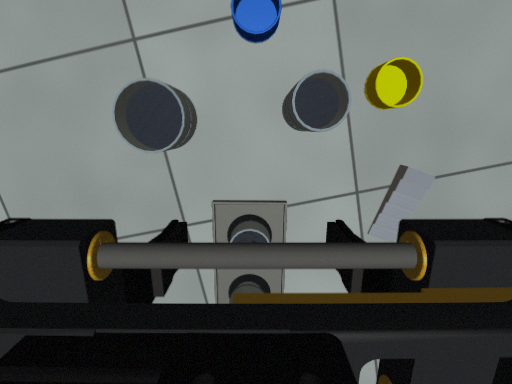

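The wrist view shows the pile's mouth at about (321,100), the large pile at (152,115), blue at (257,15) and yellow at (397,82). The gripper body's long side runs along the jaws. I'll refine the positions by fitting the rim circle in all views.

```bash
cat >> h.py <<'E'
from scipy.optimize import minimize
def fit(s,c0,z,r_hi,r_lo,span=.018,sign=1):
    "centre of a bright (sign 1) or dark ring of radius r_hi against r_lo, grid search"
    g=cv2.GaussianBlur(cv2.cvtColor(s["image"],cv2.COLOR_RGB2GRAY),(0,0),.7).astype(np.float32);t=np.linspace(0,2*np.pi,72,endpoint=False)
    def f(c):
        m=[]
        for r in(r_hi,r_lo):
            q=np.array([proj(s,[c[0]+r*np.cos(k),c[1]+r*np.sin(k),z]) for k in t],np.float32)
            m.append(cv2.remap(g,q[None,:,0],q[None,:,1],cv2.INTER_LINEAR)[0])
        return -sign*(m[0]-m[1]).mean()
    G=[(f((c0[0]+i,c0[1]+j)),c0[0]+i,c0[1]+j) for i in np.arange(-span,span,.003) for j in np.arange(-span,span,.003)]
    b=min(G);o=minimize(f,b[1:],method="Nelder-Mead",options=dict(initial_simplex=[b[1:],(b[1]+.001,b[2]),(b[1],b[2]+.001)]))
    return np.round(o.x,4),round(-o.fun,1)
E
python3 - <<'E'
from h import *
import pickle
S=pickle.load(open("s0.pkl","rb"));S["wrist"]=snapshot("wrist");pickle.dump(S,open("s1.pkl","wb"))
for n in S:
    s=S[n];print(n,np.round(at(s,321,100,.132),4) if n=="wrist" else "",fit(s,(.659,.176),.132,.0288,.0245))
    if n!="wrist": print(" disc",fit(s,(.503,-.204),.006,.039,.033))
E
```

```text
scene  (array([0.658 , 0.1774]), np.float64(34.3))
 disc (array([ 0.5042, -0.2057]), np.float64(39.4))
top  (array([0.6582, 0.1798]), np.float64(23.8))
 disc (array([ 0.5019, -0.2027]), np.float64(38.6))
wrist [0.655  0.1737 0.132 ] (array([0.6584, 0.1767]), np.float64(78.7))
```

```bash
python3 -c "
from h import *
print(move([.6583,.177,.19],-0.2))"
```

```text
(array([ 0.1119, -0.1631,  0.1474]), array([-0.001 ,  0.0006,  0.0022]))
```

apply_moves([
  [[0.03,-0.042,0.037],[0,0,0]],
  [[0.06,-0.085,0.075],[0,0,0]],
  [[0.09,-0.13,0.115],[0,0,0.002]],
  [[0.112,-0.163,0.147],[-0.001,0,0.002]],
  [[0.112,-0.163,0.147],[-0.001,0,0.002]],
  [[0.112,-0.163,0.147],[-0.001,0,0.002]],
  [[0.112,-0.163,0.147],[-0.001,0,0.002]],
  [[0.112,-0.163,0.147],[-0.001,0,0.002]],
])

```text
t: 2.65
tcp_pos: [0.6583, 0.1757, 0.1918]
eef_rot: [-3.126, 0.315, -0.001]
force: [-0.5, -0.6, 0.5]
finger_gap: 0.087
```

```bash
python3 -c "
from h import *
s=snapshot('wrist');save(s,'pics/w2.png')
print(get_state()['tcp_pos'],proj(s,[.6583,.177,.132]),fit(s,(.6583,.177),.132,.0288,.0245))
print(move([.6583,.177,.116],-0.2))"
```

```text
[0.65837479 0.17588062 0.19177072] (np.float64(257.0809266961454), np.float64(212.79602029107102)) (array([0.6584, 0.1763]), np.float64(63.8))
(array([-0.0005, -0.0018,  0.1263]), array([-0.0002, -0.0002, -0.0004]))
```

View pics/w2.png

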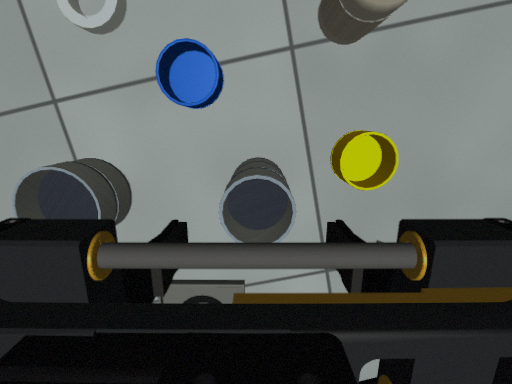

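The wrist view shows the mouth centred between the fingers at (257,210). The small pile's lower rims are visible behind it, and the large pile is well left at (70,200). I descend.

apply_moves([
  [[0,-0.001,0.03],[0,0,0]],
  [[0,-0.001,0.06],[0,0,0]],
  [[0,-0.001,0.09],[0,0,0]],
  [[0,-0.001,0.11],[0,0,0]],
  [[0,-0.001,0.126],[0,0,0]],
  [[0,-0.001,0.126],[0,0,0]],
  [[0,-0.001,0.126],[0,0,0]],
  [[0,-0.001,0.126],[0,0,0]],
])

```text
t: 3.5
tcp_pos: [0.6593, 0.1766, 0.1172]
eef_rot: [-3.125, 0.315, -0.004]
force: [0.8, 0.0, 0.7]
finger_gap: 0.0873
```

apply_moves([
  [[0,0,0],[0,0,0]],
  [[0,0,0],[0,0,0]],
  [[0,0,0],[0,0,0]],
  [[0,0,0],[0,0,0]],
  [[0,0,0],[0,0,0]],
  [[0,0,0],[0,0,0]],
  [[0,0,0],[0,0,0]],
  [[0,0,0],[0,0,0]],
], hand=1, grip_force=12)

```text
t: 4.3
tcp_pos: [0.6592, 0.1766, 0.1173]
eef_rot: [-3.125, 0.315, -0.004]
force: [-0.4, 0.8, 1.5]
finger_gap: 0.0607
```

The pads are on the pot with a 60.7 mm gap. I lift straight up, slowly.

apply_moves([
  [[0,0,-0.005],[0,0,0]],
  [[0,0,-0.012],[0,0,0]],
  [[0,0,-0.022],[0,0,0]],
  [[0,0,-0.035],[0,0,0]],
  [[0,0,-0.05],[0,0,0]],
  [[0,0,-0.075],[0,0,0]],
  [[0,0,-0.1],[0,0,0]],
  [[0,0,-0.12],[0,0,0]],
])

```text
t: 5.1
tcp_pos: [0.6597, 0.1767, 0.1916]
eef_rot: [-3.125, 0.315, -0.007]
force: [1.0, 0.4, -0.6]
finger_gap: 0.0607
```

Run:
```python
from h import *
s=snapshot("scene");w=snapshot("wrist")
A=cv2.resize(s["image"][90:260,280:440],None,fx=2.5,fy=2.5,interpolation=cv2.INTER_CUBIC)
W=cv2.resize(w["image"][60:384,100:412],(400,425))
cv2.imwrite("pics/lift.png",np.hstack([A,W])[:,:,::-1])
st=get_state();print(st["tcp_pos"],st["finger_gap"],st["force"],move([.66,.175,.23],-.2),move([.503,-.2042,.23],-.2))
```

```text
[0.66073752 0.17681258 0.19260204] 0.06037176197172368 [ 0.31009742 -0.45956973 -0.93116649] (array([-0.0001,  0.003 , -0.0623]), array([-0.0013, -0.0037, -0.0003])) (array([-0.1305,  0.6745, -0.0652]), array([-0.0013, -0.0037, -0.0003]))
```

View pics/lift.png

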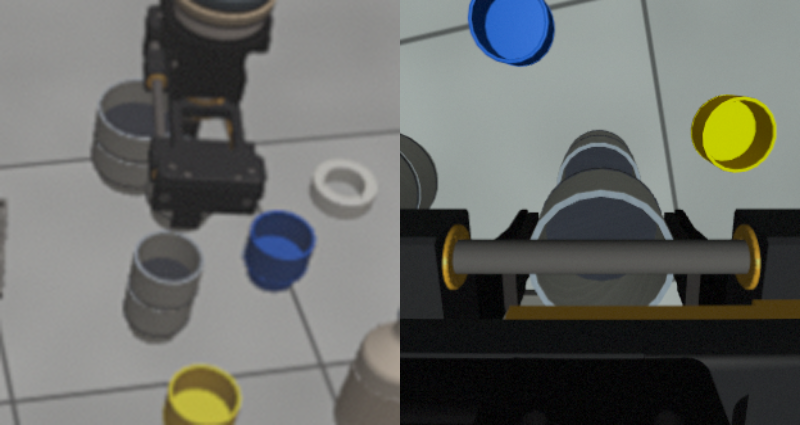

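The lift worked. The pot is held, mouth at (600,240) in the wrist half, and the other two are still nested and upright at (160,285) in the scene half. I carry it to the disc.

apply_moves([
  [[0,0.01,-0.02],[0,0,0]],
  [[-0.005,0.035,-0.045],[-0.001,-0.003,0]],
  [[-0.015,0.075,-0.065],[-0.001,-0.003,0]],
  [[-0.025,0.13,-0.065],[-0.001,-0.003,0]],
  [[-0.037,0.19,-0.065],[-0.001,-0.003,0]],
  [[-0.048,0.25,-0.065],[-0.001,-0.003,0]],
  [[-0.06,0.31,-0.065],[-0.001,-0.003,0]],
  [[-0.07,0.36,-0.065],[-0.001,-0.003,0]],
])

```text
t: 6.0
tcp_pos: [0.5748, -0.0292, 0.2317]
eef_rot: [3.125, -0.317, 0.002]
force: [0.6, 1.0, -0.8]
finger_gap: 0.0606
```

```bash
python3 -c "
from h import *
print(move([.503,-.2042,.23],-.2))"
```

```text
(array([-0.0587,  0.3098,  0.0027]), array([ 0.0001, -0.0007, -0.0009]))
```

apply_moves([
  [[-0.01,0.05,0],[0,0,0]],
  [[-0.021,0.11,0],[0,0,0]],
  [[-0.032,0.17,0.002],[0,0,0]],
  [[-0.042,0.22,0.003],[0,0,0]],
  [[-0.05,0.265,0.003],[0,0,0]],
  [[-0.056,0.295,0.003],[0,0,-0.001]],
  [[-0.059,0.31,0.003],[0,0,-0.001]],
  [[-0.059,0.31,0.003],[0,0,-0.001]],
])

```text
t: 6.8
tcp_pos: [0.5022, -0.2057, 0.2304]
eef_rot: [3.125, -0.317, 0.003]
force: [-0.3, 1.2, -0.7]
finger_gap: 0.0603
```

Run:
```python
from h import *
s=snapshot("scene");w=snapshot("wrist")
st=get_state();p=st["tcp_pos"];print(p,st["eef_rot"])
print("pot in hand",fit(w,p[:2],p[2]+.015,.0288,.0245,.008))
A=cv2.resize(s["image"][100:230,110:310],(500,325),interpolation=cv2.INTER_CUBIC)
cv2.imwrite("pics/over.png",np.hstack([A,cv2.resize(w["image"],(300,225))[:, :] if 0 else cv2.copyMakeBorder(cv2.resize(w["image"],(300,225)),0,100,0,0,cv2.BORDER_CONSTANT)])[:,:,::-1])
print(move([.503,-.2042,.15],-.2))
```

```text
[ 0.50270762 -0.20401083  0.23012892] [-3.12581423e+00  3.13906342e-01 -2.57663400e-03]
pot in hand (array([ 0.5019, -0.2047]), np.float64(42.5))
(array([0.0003, 0.0002, 0.1335]), array([-0.0001, -0.0008, -0.0001]))
```

View pics/over.png

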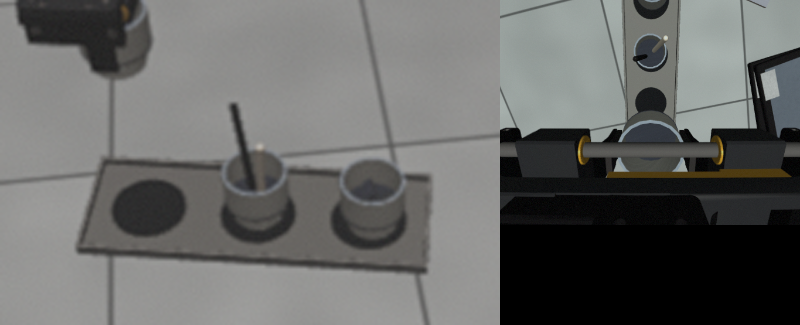

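The pot hangs over the disc, which sits at (149,207) in the scene crop. The wrist half shows the row running up and the pens clear. I descend.

apply_moves([
  [[0,0,0.04],[0,0,0]],
  [[0,0,0.09],[0,0,0]],
  [[0,0,0.14],[0,0,0]],
  [[0,0,0.19],[0,0,0]],
  [[0,0,0.23],[0,0,0]],
  [[0,0,0.26],[0,0,0]],
  [[0,0,0.28],[0,0,0]],
  [[0,0,0.28],[0,0,0]],
])

```text
t: 7.7
tcp_pos: [0.5025, -0.2027, 0.0608]
eef_rot: [-3.124, 0.312, 0.002]
force: [0.6, 0.2, -0.7]
finger_gap: 0.0608
```

Run:
```python
from h import *
w=snapshot("wrist");st=get_state();print(st["tcp_pos"],st["force"],st["finger_gap"])
print(move([.503,-.2042,.048],-.2), "disc",fit(w,(.503,-.204),.006,.039,.033,.008),"pot",fit(w,st["tcp_pos"][:2],st["tcp_pos"][2]+.015,.0288,.0245,.008))
save(w,"pics/w3.png")
```

```text
[ 0.50303818 -0.20326993  0.06178932] [-0.14621866 -0.65698406 -0.8579935 ] 0.060805393591515745
(array([0.0002, 0.0015, 0.023 ]), array([-0.0004, -0.0003,  0.0004])) disc (array([ 0.5033, -0.2034]), np.float64(48.0)) pot (array([ 0.5021, -0.2021]), np.float64(42.3))
```

View pics/w3.png

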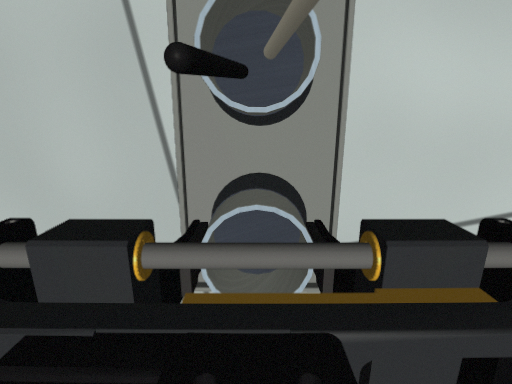

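The wrist view shows the pot's mouth at (257,255) over its disc, with the disc's edge peeking out above at (260,180). The penned pot at (258,50) is clear. I lower to contact in small steps.

apply_moves([
  [[0,0.001,0.006],[0,0,0]],
  [[0,0.001,0.012],[0,0,0]],
  [[0,0.001,0.016],[0,0,0]],
  [[0,0.001,0.019],[0,0,0]],
  [[0,0.001,0.021],[0,0,0]],
  [[0,0.001,0.022],[0,0,0]],
  [[0,0.001,0.023],[0,0,0]],
  [[0,0.001,0.023],[0,0,0]],
])

```text
t: 8.55
tcp_pos: [0.5029, -0.2039, 0.048]
eef_rot: [-3.125, 0.312, -0.001]
force: [-0.4, 0.7, -0.6]
finger_gap: 0.0607
```

apply_moves([
  [[0,0,0.001],[0,0,0]],
  [[0,0,0.001],[0,0,0]],
  [[0,0,0.002],[0,0,0]],
  [[0,0,0.002],[0,0,0]],
  [[0,0,0.003],[0,0,0]],
  [[0,0,0.003],[0,0,0]],
  [[0,0,0.003],[0,0,0]],
  [[0,0,0.003],[0,0,0]],
])

```text
t: 9.35
tcp_pos: [0.5029, -0.2039, 0.0472]
eef_rot: [-3.126, 0.312, -0.002]
force: [-1.7, 0.6, 8.6]
finger_gap: 0.0606
```

The force rose to 8.6 N, so the foot is on the disc. I release.

apply_moves([
  [[0,0,0],[0,0,0]],
  [[0,0,0],[0,0,0]],
  [[0,0,0],[0,0,0]],
  [[0,0,0],[0,0,0]],
  [[0,0,0],[0,0,0]],
  [[0,0,0],[0,0,0]],
  [[0,0,0],[0,0,0]],
  [[0,0,0],[0,0,0]],
], hand=-1)

```text
t: 10.15
tcp_pos: [0.5029, -0.2039, 0.0471]
eef_rot: [-3.126, 0.312, -0.002]
force: [-0.1, 0.5, 0.0]
finger_gap: 0.0871
```

apply_moves([
  [[0,0,-0.01],[0,0,0]],
  [[0,0,-0.03],[0,0,0]],
  [[0,0,-0.06],[0,0,0]],
  [[0,0,-0.1],[0,0,0]],
  [[0,0,-0.16],[0,0,0]],
  [[0,0,-0.23],[0,0,0]],
  [[0,0,-0.3],[0,0,0]],
  [[0,0,-0.33],[0,0,0]],
])

```text
t: 10.95
tcp_pos: [0.5043, -0.2048, 0.2505]
eef_rot: [3.122, -0.312, 0.013]
force: [0.2, 0.5, -0.8]
finger_gap: 0.0868
```

Run:
```python
from h import *
s=snapshot("scene");w=snapshot("wrist");st=get_state();print(st["t"],st["tcp_pos"],st["force"],st["finger_gap"])
for n,q in(("s",s),("w",w)): print(n,"pot",fit(q,(.503,-.204),.062,.0288,.0245,.01),"mid",fit(q,(.6583,.177),.094,.0288,.0245,.01) if n=="s" else "")
A=cv2.resize(s["image"][100:240,120:380],(754,406),interpolation=cv2.INTER_CUBIC)
cv2.imwrite("pics/end.png",A[:,:,::-1])
```

```text
11.05 [ 0.50444313 -0.20496439  0.24963085] [-0.08881136 -0.67608896 -0.83952292] 0.08703650382037736
s pot (array([ 0.5021, -0.2039]), np.float64(25.2)) mid (array([0.6588, 0.1774]), np.float64(34.5))
w pot (array([ 0.5021, -0.2037]), np.float64(62.0)) mid
```

View pics/end.png

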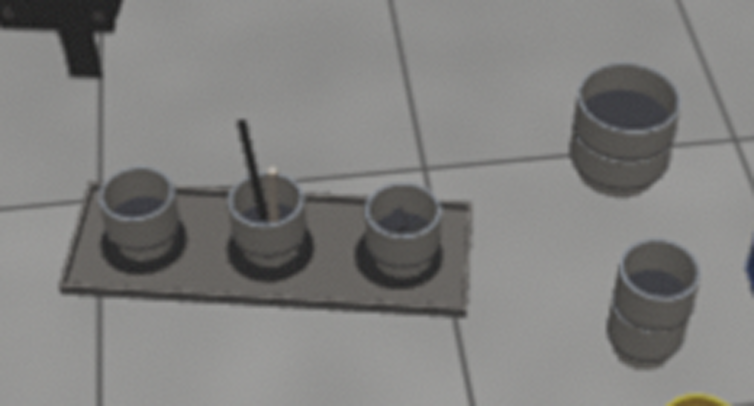

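The final view shows the pot upright on its disc at (140,215). The other tray pots are untouched, and the two remaining pots are nested at (653,305).

```bash
python3 -c "
from h import *
print(finish_job())"
```

```text
the job is handed in; nothing more can be done
None
```

I took the top small steel pot off the pile and stood it upright on the bare end disc of the tray. I let go only after the force reading (8.6 N) showed its foot on the disc. The job is handed in, at about 11 s on the robot's clock.

- **Placed pot:** the scene and wrist views both put its centre at (0.502, -0.204), within about 2 mm of the disc's centre.
- **The pile:** the two remaining pots are still nested and upright at (0.659, 0.177), within about 1 mm of where the pile stood.
- **Robot:** the gripper is open, about 0.2 m above the placed pot, and touching nothing. Wrist forces were small in every reading, 8.6 N at most.
- **Disagreements:** the cameras differed by 2–3 mm on the pile and disc centres, which is small against the clearances. No check failed.

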